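Run the goods-in transformer test with the key held

TASK

The next transformer is already in the goods-in tester: press the tester's yellow-framed safety cover down until its catch clicks in and holds it shut by itself. Then take the red key out of the wooden key block, push it fully home into the tester's key switch (the pins are sticky, so wiggle it if it binds) and turn it a quarter turn clockwise, seen from above, up to its stop. The switch springs back, so finish with the red key still gripped and held turned; leave the other keys and everything else on the bench where they are.

Things in the scene. Friction and masses are not known exactly. Their poses are not given: they have to be found in the camera images.
- tester: goods-in transformer tester, fixed: grey case 260 (x) x 320 (y) x 80 mm high; origin under its centre, x to its rear, y to its left, z up. On top: console up to 150 mm high along the rear (x over 82), cover at the left, key switch at (-50, -90), mushroom stop 33 mm high at (40, -115), binding posts 16 mm high at (45, -60) and (45, -34)
- cover (a joint): angle of the safety cover (rad): 0 shut, grows as its front edge rises; starts at 0.7 to 1.1. A spring pushes it open: let go unlatched, it rises to about 0.65. Near 0.06 a spring catch must be pushed past (about 8 to 14 N at the front bar, down to the hard stop at 0); then the catch alone holds the cover below 0.02
- cover_press (a point): middle of the top of the cover's front bar, where to press; moves with the cover. Cover: yellow frame with clear window, 150 mm from hinge to front edge, 140 wide, 8 thick, front bar 16 wide. The point lies 142 mm from the hinge line and 8 mm above it, in the cover's frame; 90 mm above the bench when shut. Axes: x from front bar to hinge, y along the hinge, z out of the cover's top
- cover_hinge (a point): middle of the cover's hinge line, 82 mm above the bench, at the cover's rear edge; the line runs along the tester's y; axes as point cover_press
- lock_face (a point): key switch: centre of the top of the square steel escutcheon (44 x 44 mm, 86 mm above the bench). Upright slot 14 mm along its x by 6 mm along its y (x, y as the tester's), with a 3 mm countersink. The key enters either way round, 29 mm deep, until its collar sits here; two sticky spring pins take 5 to 12 N. It turns only with the key fully home; turned, the key is trapped
- rotor (a joint): turn of the key switch (rad): 0 at rest, grows clockwise seen from above up to a hard stop at 1.57. Through play in the slot and the grip it follows 0.1 to 0.25 rad behind the turn of the hand, so turn on until it reads the stop. A spring (0.04 N m at rest, 0.12 N m at the stop) turns it back as soon as the key is let go
- key_head (a point): centre of the red key's plastic head: 34 mm wide (x), 12 thick (y, the way to grip it), 28 high (z, up). The underside of the steel collar (diameter 18) is 26 mm below; under it a round neck (diameter 5, 9 long), then a flat blade 12 wide (x), 4 thick (y), 20 long (lower 10 tapering), tip 55 mm below this point. 50 g; stands upright, blade down
- key_collar (a point): centre of the underside of the red key's collar; sits on the key block's top at the start and on the escutcheon (within 4 mm of point lock_face) when the key is home; axes as point key_head
- key_red: the red key; origin at the centre of the underside of its collar, axes as point key_head
- key_block_top (a point): centre of the top of the dark wooden key block, 150 (x) x 44 (y) x 40 mm high, fixed. Three slots 14 x 6 mm, 34 deep, along its x at -48, 0 and 48 mm, each with a key standing in it, blade width along the block's x; any of the three may be the red one
- key_grey: grey-headed key of the same shape, for another machine: leave it; origin at the centre of the underside of its collar
- key_blue: blue-headed key of the same shape, for another machine: leave it; origin at the centre of the underside of its collar
- sample: loose transformer waiting on the bench, 62 x 46 x 50 mm; origin under its centre
- hopper: loose blue stacking bin, 160 x 105 x 75 mm high; origin under its centre
- small_carton: loose cardboard carton, 110 x 80 x 65 mm high; origin under its centre
- screwdriver: loose orange-handled screwdriver, 190 mm long, lying on the bench
- scanner: loose grey and black barcode scanner lying on the bench, 145 x 50 x 33 mm; origin under it

How it is judged:
On the way, in this order (a step that is already met when the one before it is completed fails the run):
1. the safety cover is held shut by its catch, untouched by the robot (value of joint cover below 0.03 rad and contact force between each of the arm, the fingers and cover below 0.3 N), for 0.3 s.
2. the red key is fully home in the key switch (distance between key_collar and lock_face below 0.004 m and value of joint cover below 0.03 rad), for 0.1 s.
3. the key is turned a quarter clockwise, held by the gripper (value of joint rotor above 1.4 rad and distance between key_collar and lock_face below 0.004 m and contact force between the fingers and key_red above 2 N), for 0.3 s.
At the end, for the whole second after the job is handed in: the red key is home (its collar within 4 mm of the escutcheon's centre), gripped by the fingers (over 2 N) and holding the key switch turned by at least 1.4 of 1.57 rad through the last second, with the safety cover shut on its catch (below 0.03 rad) (all of step 3 and value of joint cover below 0.03 rad); the arm keeps its last pose, push and grip.
It fails at once if another key is moved by more than 20 mm (distance of any of key_grey, key_blue from where it was at the start of the episode above 0.02 m).
It fails at once if a thing on the bench is pushed by more than 30 mm (distance of any of sample, hopper, small_carton, screwdriver, scanner from where it was at the start of the episode above 0.03 m).
It also fails if it takes over 64 s, if anything falls off the work surface, if the arm or the gripper's body presses on something with over 40 N, if the wrist force passes 120 N, or if a joint passes its speed limit or range.

ROBOT

A 6-joint arm with a two-finger parallel gripper is mounted at the origin on the work surface. World frame = base frame: x ahead of the robot, y to its left, z up, the work surface at z = 0. Lengths are in m, angles in rad, forces in N, time in s.
With the tool pointing down it reaches from about 0.3 to 0.875 m from the base axis. Payload 6.4 kg.
Tool frame: the origin (TCP) lies on the centre line of the jaws, within the pads' length; the fingertips stand 14 mm ahead of it and the grasp point (between the pads) lies 5 mm behind it (env.finger_overhang is the distance from the TCP to the fingertips, in m); z points along the fingers, x is the direction in which the jaws open and shut, and the axes are right-handed (so a half turn about z gives the same grasp; the last joint's range is limited). The gripper opens to 85 mm and grips with 20 to 120 N. Pads are 22 mm wide; open, the fingers measure 114 mm over their backs; the gripper's body (76 mm by 85 mm) begins 54 mm behind the grasp point. The pads swing forward as they close: fully open they stand 13 mm farther back than shut.
Start: joints at [1.089, 0.181, 1.607, -0, 1.354, -0.206], TCP at [0.157, 0.553, 0.245] pointing down, gripper open.
Joint ranges: [-2.99, 2.99], [-0.89, 2.07], [0.3, 2.58], [-1.14, 4.28], [0, 2.63], [-3.12, 3.12]. Speed limits (rad/s): [2.57, 2.57, 3.01, 3.14, 3.14, 3.14].

INTERFACE

Orientations are given as a unit quaternion [x, y, z, w].
In Python, from workcell import env, imaging, close_job gives the robot as it stands.
- The arm moves only by the tool servo_tool, never from a script. Its argument "steps" is one flat list of numbers, 7 for each row, row after row: the shift along the world's x, y, z in mm, then the turn, a rotation vector about the world's x, y, z in rad, then the opening, from 0 (shut) to 1 (fully open). In form: [tx, ty, tz, wx, wy, wz, grip, tx, ty, tz, wx, wy, wz, grip, ...]. A call has 1 to 12 rows; each row shifts and turns the commanded pose from where the row before left it; what a row does not reach is not made up. A row lasts 1/12 s, in which the tool goes at most 41.7 mm and 7.16 degrees, less where a joint would pass 70% of its speed; a pose out of reach is approached as far as the arm can. A call with a gripper value outside its range is refused whole. The fingers move at their own pace and stop on an object; the grip force is fixed at half the most. Time passes only in rows, so rows that do not move let the fingers close. It gives the time, the measured TCP pose, the force and the opening at its end, in the units of the state.
- env.get_state(): the state, without advancing time (a new reading comes with each control period).
- imaging.capture(name): name is "scene" or "top"; returns a dict with "frame" (420x560x3 uint8, blue, green, red), "intrinsics" (3x3 intrinsics, pixels), "extrinsics" (4x4, takes a point from camera to world coordinates). Camera axes: x right, y down, z forward; pixel columns grow to the right and rows downward; lengths in m; the calibration is good to about 2 mm. A picture is of the moment at which its call begins. There is no depth.
- close_job(): hands the job in, once; it reports no verdict.
The state is a dict: "t": time; "qpos": joint angles; "joint_velocities": joint speeds; "tau": joint torques, N m; "position": TCP position; "ee_rot": TCP orientation; "wrist_force": force on the tool from outside, world axes, zero at the start; "torque": the same for the moment, N m; "opening": finger opening in m.
Only numpy, scipy, OpenCV 4.12 (cv2) and the standard library are available. Lean on these libraries where they do the work, as an engineer would, in place of code of your own. Each camera call takes 0.05 s, during which the arm holds its last target. There are 200 camera calls.

## Working session

There is one attempt and no reset: what is moved stays moved. The work goes in short steps, Python scripts to look and compute and a tool call to move; the robot and the scene stay as the last step left them, time stands still between calls to the robot, and variables do not carry over. Pictures are saved under pics/ and viewed, about 8 in all and at most 12, crops included, and the job is handed in when it is done.

Besides the shell and the picture viewer there is one more tool, called as name(argument=value, ...) on one line, values as JSON. servo_tool: Moves the arm, as the interface text tells. Its arguments: {"type":"object","properties":{"steps":{"type":"array"}},"required":["steps"]}

```bash
mkdir -p pics; python3 - <<'E'
from workcell import env, imaging
import cv2,pickle
d={}
for n in("scene","top"):
    c=imaging.capture(n);d[n]=c
    cv2.imwrite(f"pics/{n}1.png",cv2.resize(c["frame"],(800,600),interpolation=cv2.INTER_CUBIC))
    print(n,c["intrinsics"].tolist(),c["extrinsics"].round(4).tolist())
pickle.dump(d,open("d1.pkl","wb"))
print(env.get_state())
E
```

```text
scene [[500.663371705983, 0.0, 266.87377535406415], [0.0, 500.663371705983, 199.23275374452274], [0.0, 0.0, 1.0]] [[0.3219, 0.5565, -0.766, 1.5646], [0.9468, -0.1893, 0.2604, -0.3875], [-0.0002, -0.809, -0.5878, 0.9283], [0.0, 0.0, 0.0, 1.0]]
top [[446.95422296238803, 0.0, 275.5146915661768], [0.0, 446.95422296238803, 206.33633482199008], [0.0, 0.0, 1.0]] [[-0.0031, -0.9791, 0.2033, 0.1514], [-1.0, 0.004, 0.0039, -0.0211], [-0.0047, -0.2033, -0.9791, 1.6062], [0.0, 0.0, 0.0, 1.0]]
{'t': 0.1, 'qpos': array([ 1.08867429e+00,  1.81489606e-01,  1.60788742e+00, -1.81872262e-06,
        1.35379858e+00, -2.06360361e-01]), 'joint_velocities': array([-0.0009311 , -0.00173291, -0.00343448,  0.00122407,  0.00083748,
       -0.00089668]), 'tau': array([-1.63137361e-04, -4.45879018e+01, -3.52232194e+01, -2.50359481e-04,
        4.24288010e-03,  1.42163009e-05]), 'position': array([0.15635742, 0.55284898, 0.24447132]), 'ee_rot': array([ 7.97583457e-01,  6.03208092e-01, -7.15317804e-04,  3.38751151e-04]), 'wrist_force': array([-0.14774832, -0.01326116, -0.36272314]), 'torque': array([0.00161753, 0.02769481, 0.05681482]), 'opening': 0.08543390569036141}
```

View pics/top1.png

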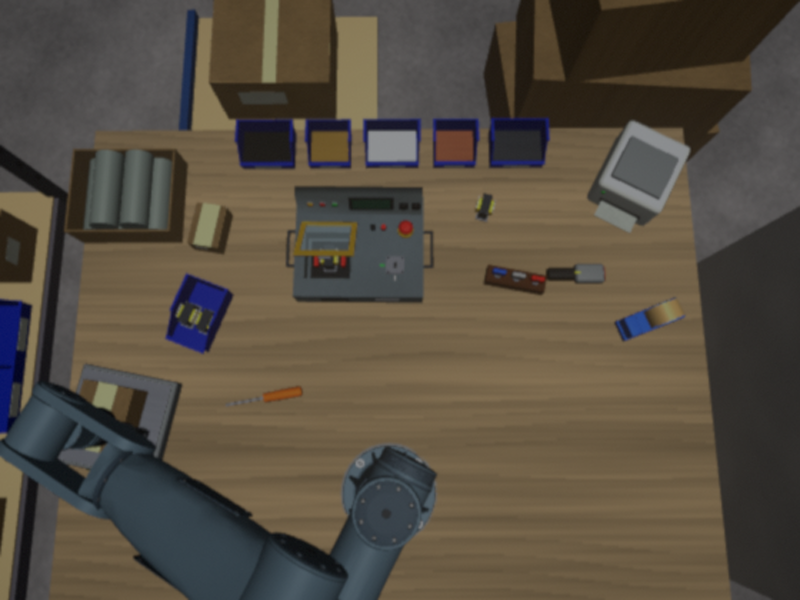

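View pics/scene1.png

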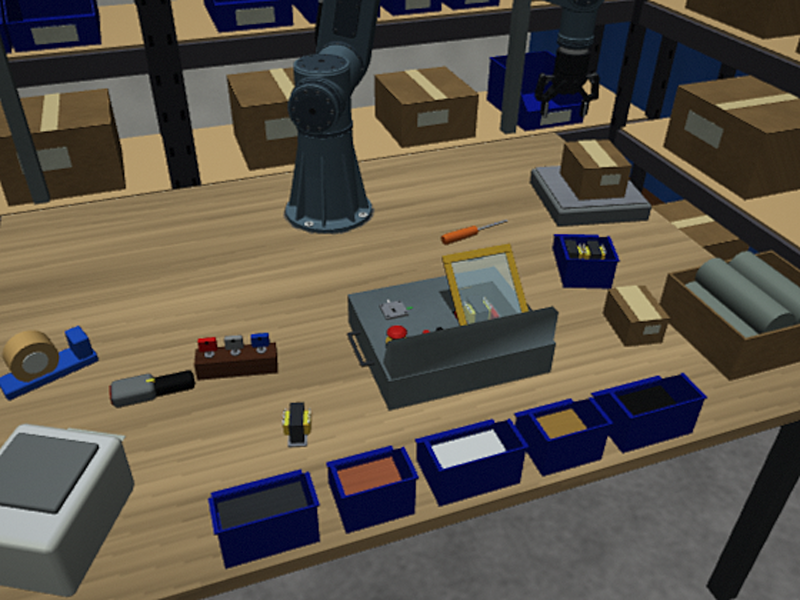

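Top view: the tester is at about (360,245) with the cover open. The key block is at (515,279), with the red key at its right end beside the scanner. Next I'll zoom in to measure.

```bash
python3 - <<'E'
import cv2,pickle,numpy as np
d=pickle.load(open("d1.pkl","rb"))
a=d["top"]["frame"][125:215,200:430];b=d["scene"]["frame"][170:265,130:400]
r=lambda i,w:cv2.resize(i,(800,w),interpolation=cv2.INTER_CUBIC)
cv2.imwrite("pics/z1.png",cv2.convertScaleAbs(np.vstack([r(a,313),r(b,281)]),alpha=1.5))
E
```

```text
(no output)
```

View pics/z1.png

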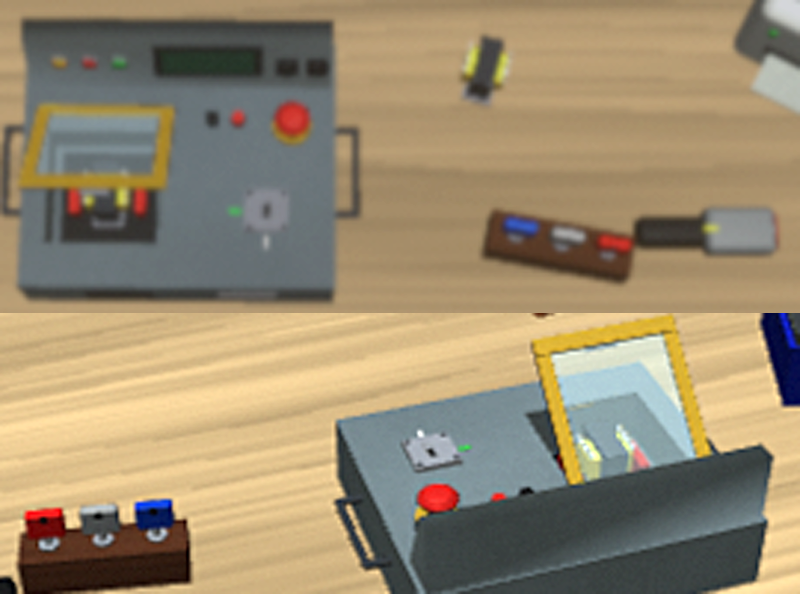

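Crop: the lock slot is at (266,210) in the top crop and (431,452) in the scene crop. The red key's head is at (615,243) and (45,523). The cover front bar runs (22..165,187) in the top crop and (533,345)-(672,320) in the scene crop.

```bash
cat > h.py <<'E'
import numpy as np,pickle
from scipy.optimize import least_squares
def proj(c,P):
    T=np.linalg.inv(c["extrinsics"]);p=np.atleast_2d(P)@T[:3,:3].T+T[:3,3]
    q=p@c["intrinsics"].T;return q[:,:2]/q[:,2:]
def ray(c,uv,z):
    E=c["extrinsics"];d=E[:3,:3]@np.linalg.solve(c["intrinsics"],[uv[0],uv[1],1]);o=E[:3,3]
    return o+d*(z-o[2])/d[2]
def tri(obs):
    f=lambda P:np.concatenate([proj(c,P)[0]-uv for c,uv in obs])
    r=least_squares(f,[.5,0,.1]);return r.x,r.fun
E
python3 - <<'E'
from h import *
d=pickle.load(open("d1.pkl","rb"));T,S=d["top"],d["scene"]
t=lambda x,y:np.array([200+x/3.478-.35,125+y/3.478-.35])
s=lambda x,y:np.array([130+x/2.963-.35,170+(y-313)/2.958-.35])
for n,a,b in [("lock",t(266,210),s(431,452)),("mush",t(292,118),s(438,497)),("redhead",t(615,243),s(45,523)),("greyhead",t(569,234),s(99,519)),("bluehead",t(521,226),s(154,514)),
 ("barL",t(22,187),s(672,320)),("barR",t(165,187),s(533,345)),("redcollar",t(609,255),s(49,543)),("bluecollar",t(516,239),s(157,534))]:
    P,r=tri([(T,a),(S,b)]);print(n,P.round(4),r.round(1))
print("FR",ray(T,t(333,291),.08),"FL",ray(T,t(20,289),.08),"lock",ray(T,t(266,210),.086),ray(S,s(431,452),.086))
print("hinge",ray(T,t(40,107),.085),ray(T,t(173,107),.085))
print("heads",ray(T,t(615,243),.066),ray(T,t(521,226),.066),ray(S,s(45,523),.066),ray(S,s(154,514),.066))
print("block top corners",[ray(T,t(*q),.04).round(4)[:2] for q in((489,211),(484,254),(629,278),(634,240))])
E
```

```text
lock [ 0.5448 -0.0172  0.081 ] [-0.1 -0.  -0.1  0. ]
mush [ 0.6346 -0.0432  0.1043] [-0.2 -0.1 -0.2  0. ]
redhead [ 0.5127 -0.3702  0.0661] [-0.5 -0.1 -0.4 -0. ]
greyhead [ 0.5224 -0.3239  0.0658] [-0.5 -0.1 -0.4 -0. ]
bluehead [ 0.531  -0.2759  0.0654] [-0.4 -0.1 -0.3 -0. ]
barL [0.5448 0.2175 0.1774] [-0.9 -0.4 -0.8  0.1]
barR [0.5431 0.0797 0.1784] [-0.4 -0.2 -0.4  0. ]
redcollar [ 0.5067 -0.3699  0.0373] [-0.5 -0.1 -0.4 -0. ]
bluecollar [ 0.5245 -0.2749  0.036 ] [-0.4 -0.1 -0.3 -0. ]
FR [ 0.46099657 -0.08424021  0.08      ] FL [0.46431568 0.22955546 0.08      ] lock [ 0.54342649 -0.01743139  0.086     ] [ 0.55087137 -0.0191987   0.086     ]
hinge [0.65352052 0.21371201 0.085     ] [0.65288766 0.07742987 0.085     ]
heads [ 0.5124548  -0.37199582  0.066     ] [ 0.53064456 -0.27718035  0.066     ] [ 0.51303157 -0.36919112  0.066     ] [ 0.53199483 -0.27521014  0.066     ]
block top corners [array([ 0.5532, -0.2489]), array([ 0.5075, -0.2422]), array([ 0.4815, -0.3905]), array([ 0.5217, -0.3977])]
```

servo_tool(steps=[28,-28,0,0,0,0,0,28,-28,0,0,0,0,0,28,-28,0,0,0,0,0,28,-28,0,0,0,0,0,28,-28,0,0,0,0,0,28,-28,0,0,0,0,0,28,-28,0,0,0,0,0,28,-28,0,0,0,0,0,28,-28,0,0,0,0,0,28,-28,0,0,0,0,0,28,-28,0,0,0,0,0,28,-28,0,0,0,0,0])

```text
t: 1.1
position: [0.4934, 0.2156, 0.245]
ee_rot: [0.798, 0.603, -0.0, -0.0]
wrist_force: [1.1, -0.1, 0.6]
opening: 0.0002
```

servo_tool(steps=[18,-23,-5,0,0,0,0,18,-23,-5,0,0,0,0,18,-23,-5,0,0,0,0,0,0,0,0,0,0,0,0,0,0,0,0,0,0])

```text
t: 1.52
position: [0.5467, 0.147, 0.2292]
ee_rot: [0.798, 0.602, -0.001, -0.001]
wrist_force: [-0.6, 0.9, -0.9]
opening: -0.0001
```

servo_tool(steps=[1,0,-16,0,0,0,0,1,0,-16,0,0,0,0,-9,0,-12,0,0,0,0,-9,0,-12,0,0,0,0,-6,0,-13,0,0,0,0,-6,0,-13,0,0,0,0,-3,0,-9,0,0,0,0,-2,0,-9,0,0,0,0,-2,0,-9,0,0,0,0,0,0,0,0,0,0,0])

```text
t: 2.35
position: [0.5103, 0.1487, 0.1197]
ee_rot: [0.797, 0.603, -0.001, -0.001]
wrist_force: [-0.6, 0.5, 0.5]
opening: 0.0001
```

servo_tool(steps=[-1,0,-5,0,0,0,0,0,0,-4,0,0,0,0,0,0,-3,0,0,0,0,0,0,0,0,0,0,0,0,0,0,0,0,0,0])

```text
t: 2.77
position: [0.511, 0.1482, 0.1093]
ee_rot: [0.798, 0.603, 0.0, 0.0]
wrist_force: [1.1, -0.9, 0.4]
opening: -0.0
```

```bash
python3 - <<'E'
from workcell import env, imaging
import cv2,pickle,numpy as np
d={n:imaging.capture(n) for n in("scene","top")}
pickle.dump(d,open("d2.pkl","wb"))
a=d["top"]["frame"][125:215,200:430];b=d["scene"]["frame"][130:265,210:410]
r=lambda i,s:cv2.resize(i,None,fx=s,fy=s,interpolation=cv2.INTER_CUBIC)
a=r(a,2);b=r(b,3);b=cv2.copyMakeBorder(b,0,0,0,0,cv2.BORDER_CONSTANT)
o=np.zeros((a.shape[0]+b.shape[0],600,3),np.uint8);o[:a.shape[0],:a.shape[1]]=a;o[a.shape[0]:,:b.shape[1]]=b
cv2.imwrite("pics/z2.png",cv2.convertScaleAbs(o,alpha=1.5))
E
```

```text
(no output)
```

View pics/z2.png

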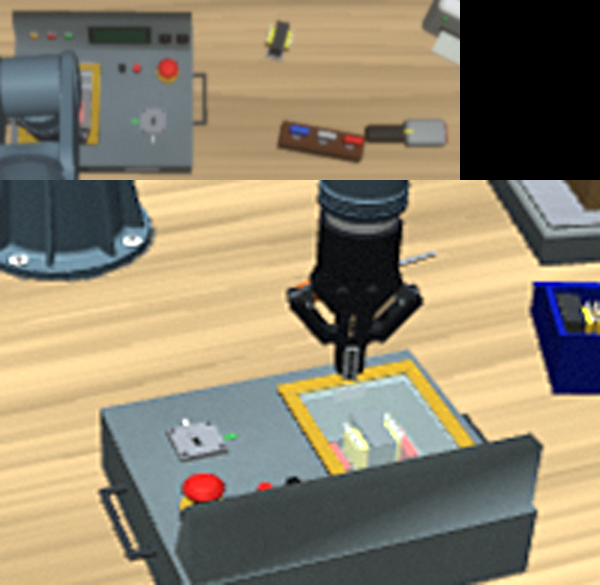

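The fingertips are on the front bar, about (350,375), and the cover is nearly shut. I'll push on past the catch.

servo_tool(steps=[0,0,-2,0,0,0,0,0,0,-2,0,0,0,0,0,0,-1,0,0,0,0,0,0,0,0,0,0,0])

```text
t: 3.2
position: [0.5107, 0.1482, 0.1041]
ee_rot: [0.798, 0.603, 0.0, 0.0]
wrist_force: [0.1, -0.8, 1.2]
opening: 0.0001
```

servo_tool(steps=[0,0,-1,0,0,0,0,0,0,-1,0,0,0,0,0,0,0,0,0,0,0,0,0,0,0,0,0,0])

```text
t: 3.53
position: [0.5108, 0.1482, 0.1037]
ee_rot: [0.798, 0.603, -0.0, 0.0]
wrist_force: [-6.3, -1.7, 13.3]
opening: -0.0004
```

servo_tool(steps=[0,0,-1,0,0,0,0,0,0,-1,0,0,0,0,0,0,0,0,0,0,0,0,0,0,0,0,0,0])

```text
t: 3.87
position: [0.5108, 0.1483, 0.1034]
ee_rot: [0.797, 0.603, -0.0, 0.0]
wrist_force: [-12.8, -2.3, 28.7]
opening: -0.0002
```

servo_tool(steps=[0,0,3,0,0,0,0,0,0,20,0,0,0,0,0,0,30,0,0,0,0,-5,-30,25,0,0,-0.12,0.8,-5,-30,25,0,0,-0.12,0.8,0,-40,0,0,0,-0.12,0.8,0,-40,0,0,0,-0.12,0.8,0,-40,0,0,0,-0.12,0.8,0,-40,0,0,0,-0.12,0.8])

```text
t: 4.62
position: [0.5003, -0.0734, 0.2035]
ee_rot: [0.96, 0.281, 0.0, 0.0]
wrist_force: [0.7, -0.4, 0.2]
opening: 0.068
```

```bash
python3 - <<'E'
from workcell import env, imaging
import cv2,pickle,numpy as np
d={n:imaging.capture(n) for n in("scene","top")}
pickle.dump(d,open("d3.pkl","wb"))
a=d["top"]["frame"][125:215,200:430];b=d["scene"]["frame"][130:265,100:410]
r=lambda i,w,h:cv2.resize(i,(w,h),interpolation=cv2.INTER_CUBIC)
cv2.imwrite("pics/z3.png",cv2.convertScaleAbs(np.vstack([r(a,620,243),r(b,620,270)]),alpha=1.5))
print(env.get_state()["position"],env.get_state()["qpos"])
E
```

```text
[ 0.50073651 -0.07702821  0.20349799] [-3.86294054e-01  6.94455351e-02  1.81949356e+00 -1.71217345e-03
  1.25096229e+00 -9.51167085e-01]
```

View pics/z3.png

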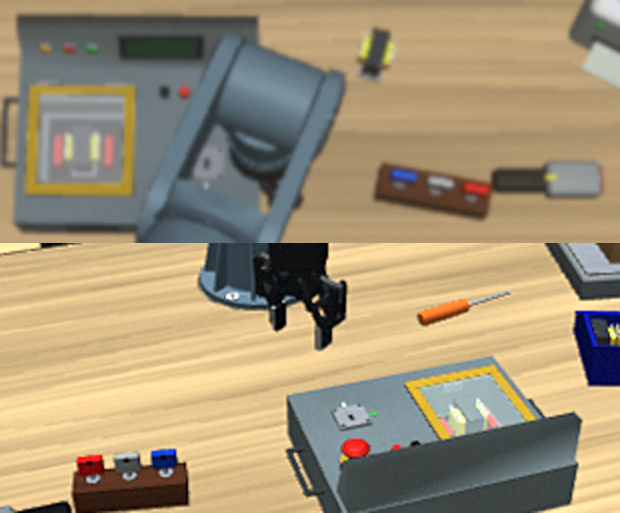

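The cover stays shut on its catch. I'll refine the red key and escutcheon positions from colour-mask centroids.

```bash
cat >> h.py <<'E'
import cv2,itertools
def hullc(c,C,size,yaw):
    R=np.array([[np.cos(yaw),-np.sin(yaw),0],[np.sin(yaw),np.cos(yaw),0],[0,0,1]])
    P=np.array(list(itertools.product(*[(-s/2,s/2) for s in size])))@R.T+C
    h=cv2.convexHull((proj(c,P)*64).astype(np.float32));m=cv2.moments(h)
    return np.array([m["m10"]/m["m00"],m["m01"]/m["m00"]])/64,m["m00"]/4096
def blob(w,near):
    n,l,s,ce=cv2.connectedComponentsWithStats((w>.3).astype(np.uint8),connectivity=8)
    i=1+np.argmin(np.hypot(*(ce[1:]-near).T));k=cv2.dilate((l==i).astype(np.uint8),np.ones((3,3)))
    ww=w*k;y,x=np.indices(w.shape);return np.array([(ww*x).sum(),(ww*y).sum()])/ww.sum(),ww.sum()
E
python3 - <<'E'
from h import *
d1=pickle.load(open("d1.pkl","rb"));d3=pickle.load(open("d3.pkl","rb"))
def redw(f):
    f=f.astype(float);v=f[...,2]-np.maximum(f[...,0],f[...,1])*1.0;return v
for d in(d1,d3):
  est=[]
  for col,g in(("red",(.511,-.370)),("blue",(.529,-.2755))):
    ob=[]
    for n in("top","scene"):
        c=d[n];f=c["frame"].astype(float)
        v=f[...,2]-np.maximum(f[...,0],1.0*f[...,1]) if col=="red" else f[...,0]-np.maximum(f[...,2],f[...,1])
        near=proj(c,[*g,.066])[0];y,x=np.indices(v.shape);v=v*(np.hypot(x-near[0],y-near[1])<14)
        if col=="red":v=np.maximum(v-22,0)   # wood tint
        w=np.clip(v/(np.percentile(v[v>5],80)),0,1)
        uv,A=blob(w,near);ob.append((c,uv,A))
    fun=lambda p:np.concatenate([hullc(c,[p[0],p[1],.066],(.034,.012,.028),1.379)[0]-uv for c,uv,A in ob])
    r=least_squares(fun,g,diff_step=1e-3)
    print(col,r.x.round(4),"res",r.fun.round(2),"areas",[(round(A,1),round(hullc(c,[*r.x,.066],(.034,.012,.028),1.379)[1],1)) for c,uv,A in ob])
    est.append(r.x)
  e=est[1]-est[0];print("angle",np.arctan2(e[1],e[0]),"len",np.hypot(*e))
# print escutcheon gray values
for n,(r0,r1,c0,c1) in {"top":(174,198,266,288),"scene":(198,226,260,292)}.items():
    print(n,r0,c0);print(d1[n]["frame"][r0:r1,c0:c1].mean(2).astype(int))
E
```

```text
red [ 0.5114 -0.3701] res [-0.34  0.38 -0.15  0.46] areas [(np.float64(32.9), 56.8), (np.float64(76.0), 153.4)]
blue [ 0.5302 -0.2754] res [-0.34  0.2  -0.2   0.29] areas [(np.float64(31.7), 54.7), (np.float64(71.0), 146.3)]
angle 1.3744087780633159 len 0.09651173506022154
red [ 0.5119 -0.3702] res [-0.32  0.25 -0.18  0.31] areas [(np.float64(33.2), 56.8), (np.float64(88.5), 153.4)]
blue [ 0.5302 -0.2754] res [-0.34  0.19 -0.2   0.27] areas [(np.float64(32.0), 54.7), (np.float64(71.7), 146.3)]
angle 1.3792268999208612 len 0.09653426099230761
top 174 266
[[ 79  77  77  77  77  78  78  77  78  77  79  77  78  77  78  78  77  77
   78  78  76  77]
 [ 78  77  77  77  77  77  77  77  78  78  78  78  77  77  77  77  77  77
   78  78  77  77]
 [ 78  77  78  77  77  77  77  78  77  77  77  77  77  77  77  76  78  78
   78  78  77  77]
 [ 77  77  77  78  77  77  78  78  77  78  78  78  78  78  77  78  78  77
   77  77  76  76]
 [ 77  78  78  78  77  79  80  80  79  80  81  80  80  79  79  79  79  78
   78  77  77  77]
 [ 77  77  77  78  79  76  80  84  86  87  87  86  85  85  83  79  80  78
 
[... 4731 characters left out ...]
3  51  56  85  96  97  97  96  96]
 [ 92  94  94  95  93  93  93  96  82  77  83  57  77 107 112  99  80  74
   55  49  50  55  59  71  78  80  92  97  98  96  96  94]
 [ 93  94  92  93  92  93  93  94  94  79  86  86  80  55  48  50  54  59
   71  78  81  88  98 101  99  98  94  97  98  98  98  97]
 [ 95  96  95  93  94  94  92  94  96  83  62  56  59  63  74  82  87  97
  100 100  99  99  98  97  98  96  96  97  95  97  97  96]
 [ 94  96  96  94  93  94  96  94  95  96  93  90  98  99 100 100  97  97
   97  96  96  97  96  99  96  95  96  97  95  94  96  96]
 [ 95  93  94  96  95  95  97  95  95  95  97  98  97  97  95  96  96  98
   96  98  96  98  97  97  96  96  96  95  97  96  97  96]]
```

servo_tool(steps=[1,-36,0,0,0,-0.109,0.6,1,-36,0,0,0,-0.109,0.6,1,-36,0,0,0,-0.109,0.6,1,-36,0,0,0,-0.109,0.6,1,-36,-10,0,0,-0.109,0.6,1,-36,-20,0,0,-0.109,0.6,1,-36,-20,0,0,-0.109,0.6,3,-35,-20,0,0,0,0.6,1,-6,-22,0,0,0,0.6,0,0,0,0,0,0,0.6,0,0,0,0,0,0,0.6])

```text
t: 5.63
position: [0.5107, -0.3633, 0.1092]
ee_rot: [0.996, -0.094, -0.002, -0.002]
wrist_force: [-0.1, 0.0, 0.5]
opening: 0.0512
```

```bash
python3 - <<'E'
from workcell import env, imaging
from scipy.spatial.transform import Rotation as R
import cv2,pickle,numpy as np
s=env.get_state();print(s["position"],R.from_quat(s["ee_rot"]).as_matrix()[:,0],s["qpos"],s["opening"])
d={n:imaging.capture(n) for n in("scene","top")}
pickle.dump(d,open("d4.pkl","wb"))
a=d["top"]["frame"][150:220,320:430];b=d["scene"]["frame"][195:275,120:220]
r=lambda i,w,h:cv2.resize(i,(w,h),interpolation=cv2.INTER_CUBIC)
cv2.imwrite("pics/z4.png",cv2.convertScaleAbs(np.hstack([r(a,396,252),r(b,400,320)[:252]]) if 0 else np.vstack([r(a,440,280),r(b,400,320).copy() if 0 else r(b,440,320)]),alpha=1.6))
E
```

```text
[ 0.51074704 -0.36329949  0.10923979] [ 0.98241508 -0.18667679 -0.00352085] [-8.07575936e-01  4.41411066e-01  1.56696310e+00  5.10313942e-04
  1.13787448e+00 -6.20006124e-01] 0.05124077773709462
```

View pics/z4.png

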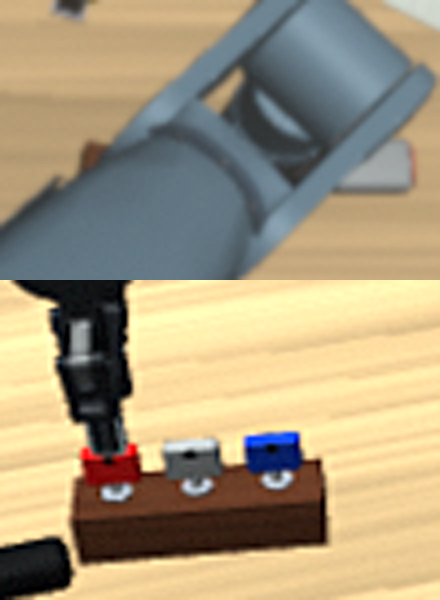

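servo_tool(steps=[0,-6,-5,0,0,0.004,0.6,0,0,-14,0,0,0,0.6,0,0,-14,0,0,0,0.6,0,0,-14,0,0,0,0.6,0,0,0,0,0,0,0.6,0,0,0,0,0,0,0.6])

```text
t: 6.23
position: [0.5105, -0.3694, 0.0622]
ee_rot: [0.996, -0.092, -0.001, -0.001]
wrist_force: [-0.2, -0.2, 0.4]
opening: 0.0513
```

servo_tool(steps=[0,0,0,0,0,0,0.3,0,0,0,0,0,0,0.2,0,0,0,0,0,0,0.1,0,0,0,0,0,0,0,0,0,0,0,0,0,0,0,0,0,0,0,0,0])

```text
t: 6.73
position: [0.5121, -0.3712, 0.0652]
ee_rot: [0.996, -0.092, 0.001, 0.001]
wrist_force: [-0.0, 0.2, 3.6]
opening: 0.0113
```

servo_tool(steps=[0,0,0,0,0,0,0,0,0,0,0,0,0,0])

```text
t: 6.9
position: [0.5121, -0.3712, 0.0652]
ee_rot: [0.996, -0.092, 0.001, 0.001]
wrist_force: [0.4, 0.3, 6.2]
opening: 0.0112
```

servo_tool(steps=[0,0,5,0,0,0,0,0,0,8,0,0,0,0,0,0,12,0,0,0,0,0,0,20,0,0,0,0,0,0,30,0,0,0,0,0,0,30,0,0,0,0,0,0,20,0,0,0,0,0,0,0,0,0,0,0,0,0,0,0,0,0,0])

```text
t: 7.65
position: [0.5121, -0.3713, 0.1918]
ee_rot: [0.996, -0.092, 0.001, 0.001]
wrist_force: [-0.3, -0.5, -0.6]
opening: 0.0111
```

```bash
python3 - <<'E'
from workcell import env, imaging
from scipy.spatial.transform import Rotation as R
import cv2,pickle,numpy as np
s=env.get_state();print(s["position"],R.from_quat(s["ee_rot"]).as_matrix()[:,0],s["qpos"],s["opening"],s["wrist_force"])
d={n:imaging.capture(n) for n in("scene","top")}
pickle.dump(d,open("d5.pkl","wb"))
b=d["scene"]["frame"][120:270,100:300]
cv2.imwrite("pics/z5.png",cv2.convertScaleAbs(cv2.resize(b,(800,600),interpolation=cv2.INTER_CUBIC),alpha=1.4))
E
```

```text
[ 0.51209898 -0.37129895  0.1918433 ] [ 0.98313783 -0.18284554  0.00274096] [-8.14597838e-01  3.52516396e-01  1.50584845e+00 -1.52728639e-04
  1.27972705e+00 -6.30670567e-01] 0.0111203352477666 [-0.31211871 -0.51343438 -0.61696604]
```

View pics/z5.png

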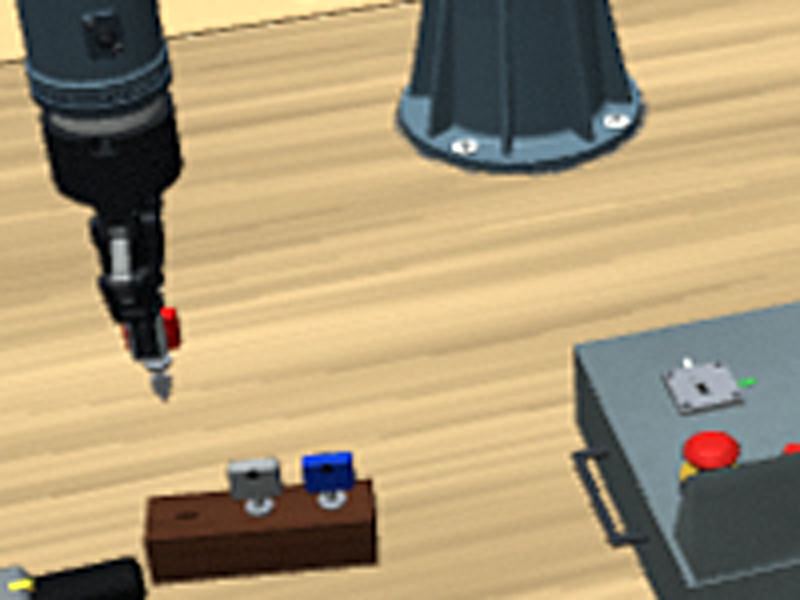

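The key is gripped and clear of the block, with the tip at about (164,400). I'll carry it above the lock and turn it to align.

servo_tool(steps=[2.1,23.6,0,0,0,0.1163,0,2.1,23.6,0,0,0,0.1163,0,2.1,23.6,0,0,0,0.1163,0,2.1,23.6,0,0,0,0.1163,0,2.1,23.6,0,0,0,0.1163,0,2.1,23.6,0,0,0,0.1163,0,2.1,23.6,0,0,0,0.1163,0,2.1,23.6,0,0,0,0.1163,0,2.1,23.6,0,0,0,0.1163,0,2.1,23.6,0,0,0,0.1163,0,2.1,23.6,0,0,0,0.1163,0,2.1,23.6,0,0,0,0.1163,0])

```text
t: 8.75
position: [0.5355, -0.0859, 0.1875]
ee_rot: [0.82, 0.572, -0.001, -0.002]
wrist_force: [0.6, 0.6, -0.9]
opening: 0.0111
```

servo_tool(steps=[2.1,23.6,0,0,0,0.1163,0,2.1,23.6,0,0,0,0.1163,0,2.1,23.6,0,0,0,0.1163,0,0,0,-20,0,0,0,0,0,0,-18,0,0,0,0,0,0,0,0,0,0,0,0,0,0,0,0,0,0])

```text
t: 9.33
position: [0.5413, -0.0162, 0.1492]
ee_rot: [0.711, 0.703, -0.001, -0.002]
wrist_force: [0.5, 0.1, -0.1]
opening: 0.0107
```

```bash
python3 - <<'E'
from workcell import env, imaging
from scipy.spatial.transform import Rotation as R
import cv2,pickle,numpy as np
from h import *
s=env.get_state();M=R.from_quat(s["ee_rot"]).as_matrix();p=s["position"];print(p,M[:,0],np.arctan2(M[1,0],M[0,0]),s["qpos"],s["opening"])
d={n:imaging.capture(n) for n in("scene","top")}
pickle.dump(d,open("d6.pkl","wb"))
S=d["scene"]
b=S["frame"][160:235,240:340]
cv2.imwrite("pics/z6.png",cv2.convertScaleAbs(cv2.resize(b,(800,600),interpolation=cv2.INTER_CUBIC),alpha=1.4))
for n,o in(("tip",-.0542),("collar",-.0252),("head",.0008)):
    print(n,((proj(S,p+[0,0,o])[0]-[240,160]+.5)*8).round(0))
for dx in(.5434,.5474,.5514):print(dx,((proj(S,[dx,-.0175,.086])[0]-[240,160]+.5)*8).round(0))
E
```

```text
[ 0.54127116 -0.01623568  0.14923265] [0.01022951 0.99994698 0.00117948] 1.5605666291296565 [-2.49232516e-01  2.17943727e-01  1.77111485e+00 -8.57262282e-05
  1.15783857e+00 -1.80976758e+00] 0.010653702989561779
tip [284. 418.]
collar [285. 350.]
head [285. 287.]
0.5434 [282. 443.]
0.5474 [286. 450.]
0.5514 [290. 457.]
```

View pics/z6.png

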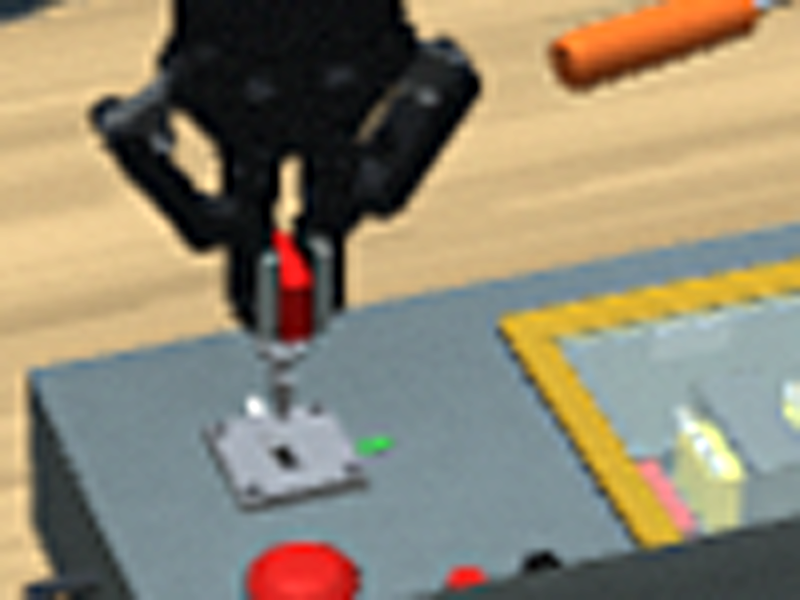

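Scene view: the key hangs upright, collar at (282,352) and tip at (283,415), with the slot at (286,457). The lock is therefore slightly farther in +x. I'll probe down between the two cameras' x estimates.

servo_tool(steps=[3.5,-1,0,0,0,0,0,3,-1,0,0,0,0,0,0,0,-4,0,0,0,0,0,0,-3,0,0,0,0,0,0,0,0,0,0,0])

```text
t: 9.85
position: [0.5491, -0.0188, 0.1436]
ee_rot: [0.711, 0.703, -0.0, -0.0]
wrist_force: [-0.1, -0.5, -0.0]
opening: 0.011
```

servo_tool(steps=[0,0,-2,0,0,0,0,0,0,-2,0,0,0,0,0,0,0,0,0,0,0])

```text
t: 10.1
position: [0.5492, -0.0186, 0.1398]
ee_rot: [0.711, 0.703, -0.0, -0.0]
wrist_force: [-0.0, -0.2, -0.7]
opening: 0.011
```

servo_tool(steps=[0,0,-1.5,0,0,0,0,0,0,-1.5,0,0,0,0,0,0,0,0,0,0,0])

```text
t: 10.35
position: [0.5494, -0.0186, 0.1369]
ee_rot: [0.711, 0.703, -0.0, -0.0]
wrist_force: [0.2, -1.3, -0.1]
opening: 0.011
```

```bash
python3 -c "
from workcell import env
s=env.get_state();print(s['position'],s['wrist_force'],s['torque'])"
```

```text
[ 0.54936907 -0.01863386  0.13694674] [ 0.15024007 -1.26135064 -0.09492873] [-0.02403111 -0.01309299 -0.01017828]
```

servo_tool(steps=[0,0,-2,0,0,0,0,0,0,-2,0,0,0,0,0,0,0,0,0,0,0])

```text
t: 10.6
position: [0.5494, -0.0182, 0.1328]
ee_rot: [0.711, 0.703, 0.0, -0.0]
wrist_force: [-0.4, 1.6, -1.7]
opening: 0.0111
```

servo_tool(steps=[0,0,-2,0,0,0,0,0,0,-2,0,0,0,0,0,0,0,0,0,0,0])

```text
t: 10.85
position: [0.5494, -0.0181, 0.1287]
ee_rot: [0.711, 0.703, 0.0, -0.0]
wrist_force: [1.8, 4.6, -1.2]
opening: 0.0111
```

The key is in the slot, with the side load pushing toward +y. I'll ease that way and keep going down.

servo_tool(steps=[0.3,0.6,-1,0,0,0,0,0,0,-3,0,0,0,0,0,0,-2,0,0,0,0,0,0,0,0,0,0,0])

```text
t: 11.18
position: [0.5489, -0.0179, 0.1228]
ee_rot: [0.711, 0.704, -0.001, -0.001]
wrist_force: [-2.4, 3.8, 2.1]
opening: 0.0109
```

servo_tool(steps=[0,0,-2,0,0,0,0,0,0,-2,0,0,0,0,0,0,0,0,0,0,0])

```text
t: 11.43
position: [0.5486, -0.0178, 0.1193]
ee_rot: [0.711, 0.704, -0.001, -0.001]
wrist_force: [-6.2, 3.7, 5.2]
opening: 0.0111
```

servo_tool(steps=[-0.8,0.4,-1,0,0,0,0,0,0,-2,0,0,0,0,0,0,-2,0,0,0,0,0,0,0,0,0,0,0])

```text
t: 11.77
position: [0.5481, -0.0177, 0.1144]
ee_rot: [0.711, 0.704, -0.001, -0.001]
wrist_force: [-4.8, 2.1, 2.7]
opening: 0.0112
```

servo_tool(steps=[-0.3,0.3,-2,0,0,0,0,0,0,-2,0,0,0,0,0,0,0,0,0,0,0])

```text
t: 12.02
position: [0.5488, -0.0176, 0.1111]
ee_rot: [0.711, 0.704, -0.0, 0.0]
wrist_force: [-3.8, 4.3, 9.2]
opening: 0.0111
```

servo_tool(steps=[0,0.3,-2,0,0,0,0,0,0,-1,0,0,0,0,0,0,0,0,0,0,0,0,0,0,0,0,0,0])

```text
t: 12.35
position: [0.549, -0.0176, 0.1108]
ee_rot: [0.71, 0.704, -0.001, 0.0]
wrist_force: [-12.7, 4.3, 30.2]
opening: 0.011
```

Seated: z is stalled at 0.1108 with 30 N down. I'll relax the push a little and turn clockwise.

servo_tool(steps=[-0.5,0.4,1.5,0,0,0,0,0,0,0,0,0,-0.08,0,0,0,0,0,0,-0.08,0,0,0,0,0,0,-0.08,0,0,0,0,0,0,-0.08,0,0,0,0,0,0,-0.08,0,0,0,0,0,0,0,0])

```text
t: 12.93
position: [0.5487, -0.0177, 0.111]
ee_rot: [0.837, 0.547, -0.0, 0.001]
wrist_force: [-7.8, 1.5, 16.5]
opening: 0.0111
```

```bash
cat > st.py <<'E'
from workcell import env
from scipy.spatial.transform import Rotation as R
import numpy as np
s=env.get_state();M=R.from_quat(s["ee_rot"]).as_matrix()
print(s["t"],s['position'].round(4),"yaw",np.arctan2(M[1,0],M[0,0]).round(3),"tilt",M[:2,2].round(3),s['wrist_force'].round(1),s['torque'].round(3),s["opening"],s["qpos"][5])
E
python3 st.py
```

```text
12.9333 [ 0.5487 -0.0177  0.111 ] yaw 1.157 tilt [ 0.001 -0.002] [-7.8  1.5 16.5] [ 0.238  1.413 -0.041] 0.011076920786808733 -1.4032853459868797
```

servo_tool(steps=[-0.5,0,0,0,0,-0.1,0,0,0,0,0,0,-0.1,0,0,0,0,0,0,-0.1,0,0,0,0,0,0,-0.1,0,0,0,0,0,0,-0.1,0,0,0,0,0,0,-0.1,0,0,0,0,0,0,-0.1,0,0,0,0,0,0,-0.1,0,0,0,0,0,0,0,0])

```text
t: 13.68
position: [0.5474, -0.0191, 0.111]
ee_rot: [0.984, 0.177, -0.001, 0.002]
wrist_force: [-11.3, -4.2, 19.9]
opening: 0.0108
```

```bash
python3 st.py
```

```text
13.6833 [ 0.5474 -0.0191  0.111 ] yaw 0.356 tilt [-0.001 -0.005] [-11.3  -4.2  19.9] [-0.801  2.225  0.077] 0.010756383751129854 -0.6024986030336064
```

servo_tool(steps=[-0.8,-0.4,0,0,0,-0.08,0,0,0,0,0,0,-0.08,0,0,0,0,0,0,-0.08,0,0,0,0,0,0,-0.08,0,0,0,0,0,0,-0.06,0,0,0,0,0,0,0,0])

```text
t: 14.18
position: [0.5464, -0.0193, 0.111]
ee_rot: [1.0, -0.011, -0.001, 0.002]
wrist_force: [-12.1, -4.3, 20.7]
opening: 0.011
```

```bash
python3 st.py
```

```text
14.1833 [ 0.5464 -0.0193  0.111 ] yaw -0.022 tilt [-0.002 -0.004] [-12.1  -4.3  20.7] [-0.707  2.346  0.135] 0.011037334905025876 -0.22571380412033187
```

servo_tool(steps=[0,0,0,0,0,-0.06,0,0,0,0,0,0,-0.06,0,0,0,0,0,0,0,0])

```text
t: 14.43
position: [0.5462, -0.0193, 0.111]
ee_rot: [0.997, -0.071, -0.001, 0.002]
wrist_force: [-12.3, -3.9, 21.9]
opening: 0.0112
```

```bash
python3 st.py
```

```text
14.4333 [ 0.5462 -0.0193  0.111 ] yaw -0.142 tilt [-0.003 -0.004] [-12.3  -3.9  21.9] [-0.75   2.569  0.13 ] 0.01118744165444717 -0.1058418016920915
```

servo_tool(steps=[0,0,0,0,0,-0.05,0,0,0,0,0,0,-0.05,0,0,0,0,0,0,0,0])

```text
t: 14.68
position: [0.546, -0.0193, 0.111]
ee_rot: [0.993, -0.12, -0.001, 0.002]
wrist_force: [-13.3, -2.9, 22.7]
opening: 0.0113
```

```bash
python3 st.py
```

```text
14.6833 [ 0.546  -0.0193  0.111 ] yaw -0.241 tilt [-0.003 -0.004] [-13.3  -2.9  22.7] [-0.728  2.709  0.186] 0.011269875930539526 -0.006418300826409085
```

servo_tool(steps=[0,0,0,0,0,-0.05,0,0,0,0,0,0,-0.05,0,0,0,0,0,0,0,0])

```text
t: 14.93
position: [0.5458, -0.0191, 0.111]
ee_rot: [0.986, -0.169, -0.001, 0.002]
wrist_force: [-14.4, -3.6, 23.6]
opening: 0.0111
```

```bash
python3 st.py
```

```text
14.9333 [ 0.5458 -0.0191  0.111 ] yaw -0.341 tilt [-0.004 -0.004] [-14.4  -3.6  23.6] [-0.554  2.824  0.227] 0.01105379794773009 0.09332734330966778
```

servo_tool(steps=[-1,0,0,0,0,0,0,0,0,0,0,0,0,0])

```text
t: 15.1
position: [0.5456, -0.0191, 0.111]
ee_rot: [0.986, -0.168, -0.0, 0.002]
wrist_force: [-10.1, -4.0, 20.0]
opening: 0.011
```

```bash
python3 st.py; python3 - <<'E'
from workcell import imaging
import cv2
b=imaging.capture("scene")["frame"][160:235,240:340]
cv2.imwrite("pics/z7.png",cv2.convertScaleAbs(cv2.resize(b,(800,600),interpolation=cv2.INTER_CUBIC),alpha=1.4))
E
```

```text
15.1 [ 0.5456 -0.0191  0.111 ] yaw -0.338 tilt [-0.001 -0.004] [-10.1  -4.   20. ] [-0.562  2.163  0.3  ] 0.010954520431138972 0.0903302620756371
```

View pics/z7.png

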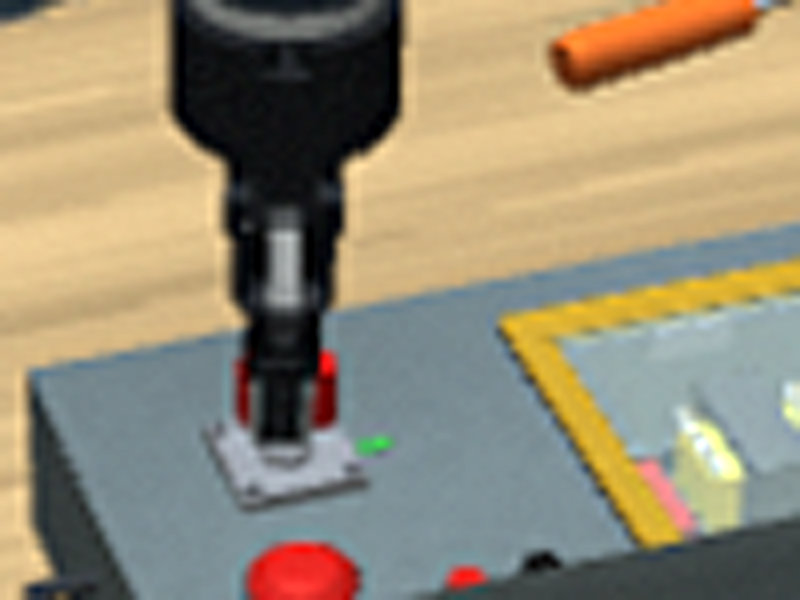

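The red key sits on the plate at about (285,450), broadside after its quarter turn, and the cover is shut. I'll hold briefly, then hand in.

servo_tool(steps=[0,0,0,0,0,0,0,0,0,0,0,0,0,0,0,0,0,0,0,0,0,0,0,0,0,0,0,0,0,0,0,0,0,0,0,0,0,0,0,0,0,0])

```text
t: 15.65
position: [0.5456, -0.0191, 0.111]
ee_rot: [0.986, -0.168, -0.0, 0.002]
wrist_force: [-11.2, -3.5, 20.7]
opening: 0.0112
```

```bash
python3 st.py; python3 -c "
from workcell import close_job
print(close_job())"
```

```text
15.65 [ 0.5456 -0.0191  0.111 ] yaw -0.338 tilt [-0.001 -0.004] [-11.2  -3.5  20.7] [-0.512  2.213  0.261] 0.01120526962721685 0.09035326717577913
the job is handed in; nothing more can be done
None
```

The job is done and handed in at 15.7 s of the 64 s, with the red key home, gripped and held turned in the switch.

- **Cover:** I pressed it to its hard stop, reaching about 29 N with no further travel. After I let go it stayed shut in every later picture.
- **Key in the switch:** I took the red key from the block and pushed it in. It stopped at TCP z = 0.111 m, where the collar should sit on the escutcheon, and about 30 N more did not move it.
- **Turn:** The hand turned about 1.90 rad clockwise. The wrist moment about the vertical axis rose to 0.26–0.30 N m. The switch spring alone gives 0.12 N m, so I take it that the key is on its stop.
- **Last checks:** The grip opening was 11 mm, on the 12 mm head, with about 20 N of down push. The last picture shows the key seated and turned, and the cover shut. The other keys and the loose items were never knowingly touched; I did not measure their positions at the end.

**What disagreed:**
- The two cameras differed by about 7 mm in the lock's x position; I settled it by probing down between the two estimates.
- A side load of about 11 N remained at the end.
- I could not read the rotor angle directly, so the stop is inferred from the hand's turn, the wrist moment and the picture.

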